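# Seat the syringe in its stand and draw the plunger to the red band

## Robot

A 7-joint arm with a two-finger parallel gripper is mounted at the origin on a cart in front of the work surface, level with it; the furniture and walls round the work are solid. World frame = base frame: x ahead of the robot, y to its left, z up, the work surface at z = 0. Lengths are in m, angles in rad, forces in N, time in s.
With the tool pointing down it reaches from about 0.425 to 0.875 m from the base axis. Payload 4.7 kg.
Tool frame: the origin (TCP) lies on the mounting face of the last link; the fingertips stand env.tip_reach ahead of it and the grasp point (between the pads) lies 164 mm ahead of it (env.tip_reach is the distance from the TCP to the fingertips, in m); z points along the fingers, y is the direction in which the jaws open and shut (so a half turn about z gives the same grasp; the last joint's range is limited). The gripper opens to 87 mm and grips with 3 to 60 N. Pads are 19 mm wide; open, the fingers measure 117 mm over their backs; the gripper's body (75 mm by 190 mm) begins 51 mm behind the grasp point.
Start: joints at [-1.159, 0.321, -0.07, 1.45, 0.023, 1.371, -0.057], TCP at [0.252, 0.599, 0.405] pointing down, gripper open.
Joint ranges: [-2.86, 2.86], [-0.3, 2.09], [-1.38, 1.24], [0.06, 2.45], [-1.56, 4.7], [0.09, 2.05], [-2.69, 2.69]. Speed limits (rad/s): [2.57, 2.57, 3.14, 3.14, 3.14, 3.14, 3.14].

## Interface

Orientations are given as a unit quaternion [w, x, y, z].
In Python, from bench import env gives the robot as it stands.
- The arm moves only by the shell command python3 -m inch 'ROWS' [OPENING] [FORCE]. ROWS is JSON, a list of rows, each a list of 4 numbers: the shift along the tool's x, y, z normalised to -1 to 1, where 1 is 0.25 m, then the turn about the tool's z normalised to -1 to 1, where 1 is pi/2 rad. A call has 1 to 20 rows; each row is the pose to reach, as a shift and turn from the pose commanded when the call began, along the tool's axes at that moment; what a row does not reach only later rows make up. A row lasts 1/12 s, in which the tool goes at most 41.7 mm and 7.16 degrees, less where a joint would pass 70% of its speed; a pose out of reach is approached as far as the arm can. A call with a number of a shift or a turn outside -1 to 1 is refused whole. A call with a gripper value outside its range is refused whole. OPENING is the opening, from 0 (shut) to 1 (fully open), set as the call begins (- or left out, the last holds). The fingers move at their own pace and stop on an object; FORCE is the grip in N (left out, the last holds). Time passes only in rows, so rows that repeat a pose let the fingers close. It gives the time, the measured TCP pose, the force and the opening at its end, in the units of the state.
- env.sense(): the state, without advancing time (a new reading comes with each control period).
- env.grab_frame(name): name is "side" or "top"; returns a dict with "pixels" (480x640x3 uint8, blue, green, red), "camera_matrix" (3x3 intrinsics, pixels), "pose" (4x4, takes a point from camera to world coordinates). Camera axes: x right, y up, looking along -z (the intrinsics and any distortion apply to the point x, -y, -z); pixel columns grow to the right and rows downward; lengths in m; the calibration is good to about 2 mm. A picture is of the moment at which its call begins. There is no depth.
- env.hand_in(): hands the job in, once; it reports no verdict.
The state is a dict: "time_s": time; "joint_positions": joint angles; "dq": joint speeds; "joint_torque": joint torques, N m; "tcp_pos": TCP position; "eef_rot": TCP orientation; "wrist_force": force on the tool from outside, world axes, zero at the start; "moment": the same for the moment, N m; "width": opening from 0.0 (shut) to 1.0 (fully open).
Only numpy, scipy, OpenCV 4.12 (cv2) and the standard library are available. Lean on these libraries where they do the work, as an engineer would, in place of code of your own. Each camera call takes 0.05 s, during which the arm holds its last target. There are 200 camera calls.

## Task

Move the syringe, plunger fully in, into the socket of the blue bench stand so that it stands fully home and upright, and let go of it. Then grip the plunger's black knob and draw the plunger straight up, without lifting the barrel in the stand, until the barrel's rim is level with the middle of the red band on the rod; finish while still holding the knob there, steady, in line with the barrel and touching the barrel nowhere yourself. Never pull the plunger out of the barrel, and leave the green-capped bottle, the beaker and the petri dish where they stand.

Things in the scene. Friction and masses are not known exactly. Their poses are not given: they have to be found in the camera images.
- barrel_centre (a point): centre of the clear round syringe barrel, half-way up: outside diameter 36 mm, height 100 mm, weight about 0.3 kg, loose, flat closed foot 50 mm below this point, open rim 50 mm above it; z runs up its axis. The bore is 21 mm wide and 94 mm deep. At the start it stands upright on the worktop with the plunger fully in. It can be gripped round its upper part (the knob above the rim, 26 mm wide, is narrower than the barrel and ends 28 mm above the rim)
- barrel_foot (a point): centre of the underside of the barrel's foot; z runs up its axis
- bore_floor (a point): centre of the floor of the bore, 6 mm above the barrel's underside; z runs up its axis
- barrel_rim (a point): centre of the barrel's open rim, 100 mm above its underside
- plunger_foot (a point): centre of the lower end of the plunger, a loose steel rod 20 mm in diameter, 98 mm long below its knob, about 0.12 kg with the knob; z runs up its axis. Fully in, its lower end rests on the floor of the bore. It slides freely (0.5 mm play all round) and falls back if let go; pulled askew it drags the barrel along
- red_band (a point): middle of the 16 mm wide red band round the rod, 54 mm above its lower end; 40 mm below the barrel's rim when the plunger is fully in
- knob (a point): centre of the black knob on top of the plunger: upright cylinder 26 mm in diameter, 24 mm high (12 mm above and below this point), 110 mm above the plunger's lower end; fully in, its underside stands 4 mm above the barrel's rim
- stand_seat (a point): centre of the floor of the socket in the blue bench stand. The stand is fixed to the worktop: block 80 x 80 mm, top 45 mm above the worktop, on a foot plate 110 x 110 mm. The socket is round, upright, 39 mm wide (3 mm wider than the barrel), 35 mm deep, with a 3 mm chamfer; its floor is 10 mm above the worktop; x and y run along the block's sides
- green_bottle: small white bottle with green cap, 38 mm wide, 89 mm high, origin at the centre of its underside; leave alone
- beaker: small clear beaker, 46 mm wide, 60 mm high, origin at the centre of its underside; leave alone
- petri: clear petri dish, 70 mm wide, 32 mm high, origin at the centre of its underside; leave alone

How it is judged:
By the outcome, as a careful person would: the job done as asked, in the order asked, and still so for the second after the job is handed in, while the arm keeps its last pose, push and grip.
It also fails if it takes over 62 s, if anything falls off the work surface, if the arm or the gripper's body presses on something with over 40 N, if the wrist force passes 120 N, or if a joint passes its speed limit or range.

## Working session

There is one attempt and no reset: what is moved stays moved. The work goes in short steps, Python scripts to look and compute and a shell command to move; the robot and the scene stay as the last step left them, time stands still between calls to the robot, and variables do not carry over. Pictures are saved under pics/ and viewed, about 8 in all and at most 12, crops included, and the job is handed in when it is done.

```bash
ls; mkdir -p pics; python3 - <<'E'
from bench import env
import cv2,numpy as np
s=env.sense();print({k:np.round(v,3).tolist() for k,v in s.items()},env.tip_reach)
for n in("side","top"):
    f=env.grab_frame(n);cv2.imwrite(f"pics/{n}0.png",f["pixels"]);print(n,np.round(f["camera_matrix"],1).tolist(),np.round(f["pose"],3).tolist(),[k for k in f])
E
```

```text
pics
{'time_s': 0.0, 'joint_positions': [-1.159, 0.322, -0.07, 1.452, 0.023, 1.371, -0.057], 'dq': [-0.001, 0.001, 0.0, 0.0, -0.0, -0.0, 0.0], 'joint_torque': [0.0, -49.13, -0.404, -31.253, -0.064, 0.044, 0.0], 'tcp_pos': [0.252, 0.599, 0.404], 'eef_rot': [-0.0, 0.198, 0.98, -0.001], 'wrist_force': [0.038, -0.334, -0.279], 'moment': [-0.046, -0.008, -0.015], 'width': 0.995} 0.1822
side [[500.6, 0.0, 317.4], [0.0, 500.6, 242.4], [0.0, 0.0, 1.0]] [[0.99, 0.054, -0.127, 0.467], [-0.137, 0.492, -0.86, -0.735], [0.016, 0.869, 0.494, 0.514], [0.0, 0.0, 0.0, 1.0]] ['pixels', 'camera_matrix', 'pose']
top [[590.5, 0.0, 313.0], [0.0, 590.5, 240.9], [0.0, 0.0, 1.0]] [[-0.024, 0.986, -0.165, 0.415], [-1.0, -0.025, -0.006, -0.013], [-0.01, 0.165, 0.986, 0.957], [0.0, 0.0, 0.0, 1.0]] ['pixels', 'camera_matrix', 'pose']
```

View pics/side0.png

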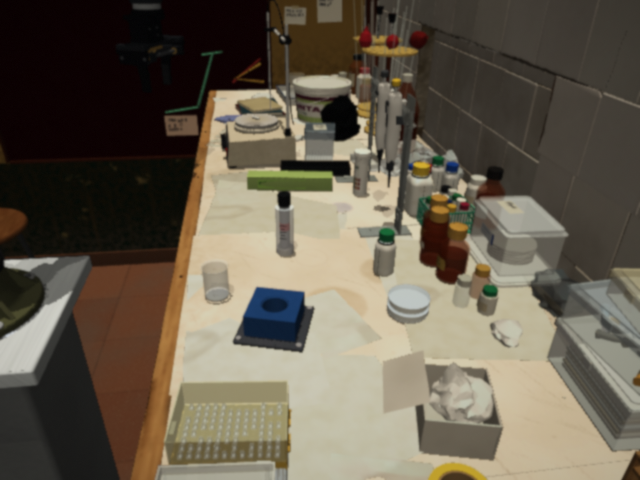

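View pics/top0.png

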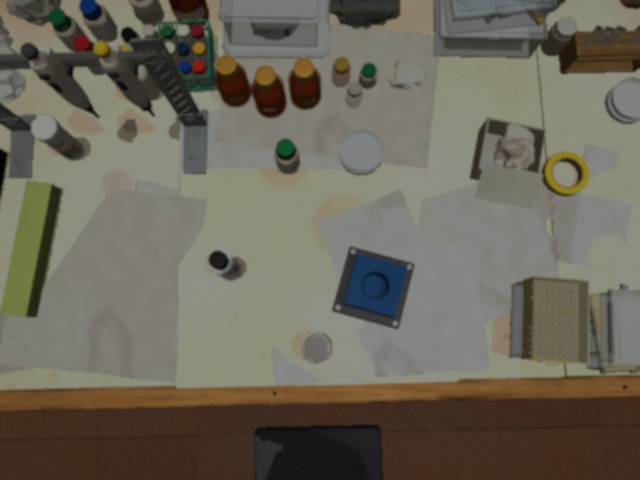

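```bash
cat > h.py <<'E'
import cv2,numpy as np
from bench import env
def ray(f,u,v):
    K=f["camera_matrix"];P=f["pose"]
    d=np.array([(u-K[0,2])/K[0,0],-(v-K[1,2])/K[1,1],-1]);return P[:3,3],P[:3,:3]@d
def onz(f,u,v,z):
    o,d=ray(f,u,v);return o+d*(z-o[2])/d[2]
def tri(f,p,g,q):
    A=np.zeros((3,3));b=np.zeros(3);R=[]
    for F,x in((f,p),(g,q)):
        o,d=ray(F,*x);d=d/np.linalg.norm(d);M=np.eye(3)-np.outer(d,d);A+=M;b+=M@o;R.append((M,o))
    X=np.linalg.solve(A,b);return X,[np.linalg.norm(M@(X-o)) for M,o in R]
def blob(m,box):
    u0,v0,u1,v1=box;n,_,st,c=cv2.connectedComponentsWithStats(m[v0:v1,u0:u1].astype(np.uint8))
    i=1+np.argmax(st[1:,4]);return c[i]+[u0,v0],st[i]
E
python3 - <<'E'
from h import *
S=env.grab_frame("side");T=env.grab_frame("top")
ks,a=blob(S["pixels"].max(2)<60,(270,180,300,215));kt,b=blob(T["pixels"].max(2)<60,(195,240,245,285))
print(ks,a,kt,b,tri(S,ks,T,kt),onz(T,*kt,.128),onz(S,*ks,.116))
for n,F,box in(("T",T,(325,240,425,335)),("S",S,(235,280,320,350))):
    p=F["pixels"].astype(int);m=(p[...,0]>p[...,2]+40)
    c,st=blob(m,box);print(n,c,st)
    if n=="T":
        cs,_=cv2.findContours(m.astype(np.uint8)[240:335,325:425],0,1);k=max(cs,key=cv2.contourArea)+[325,240]
        r=cv2.minAreaRect(k);q=cv2.boxPoints(r);W=np.array([onz(F,*x,.045) for x in q]);print(q,W.round(4).tolist(),W.mean(0))
for n,(u,v) in dict(bottle=(286,148),petri=(361,152),beaker=(317,347),socket=(375,286)).items(): print(n,onz(T,u,v,.04).round(3))
print("box",onz(T,50,185,.05),onz(T,195,115,.05),"column",tri(S,(405,85),T,(140,50)))
I=np.hstack([cv2.resize(T["pixels"][235:335,200:425],None,fx=3,fy=3,interpolation=2)]);J=cv2.resize(S["pixels"][180:350,230:325],None,fx=3,fy=3,interpolation=2)[:300]
cv2.imwrite("pics/c1.png",np.vstack([I,cv2.resize(S["pixels"][275:350,190:415],None,fx=3,fy=3,interpolation=2)]))
E
```

```text
[283.69491525 198.84180791] [  8  11  12  17 177] [218.40816327 260.10612245] [ 15  12  18  17 245] (array([0.53016318, 0.12901473, 0.11684723]), [np.float64(0.0011994278700868121), np.float64(0.001199427870086886)]) [0.52982769 0.12714969 0.128     ] [0.52908109 0.13051105 0.116     ]
T [375.04222573 285.28847672] [  20   15   61   62 2534]
[[343.81793 303.1048 ]
 [357.15173 253.57928]
 [406.92828 266.98065]
 [393.59448 316.50616]] [[0.4697, -0.0521, 0.045], [0.5461, -0.0754, 0.045], [0.5231, -0.1518, 0.045], [0.4474, -0.1276, 0.045]] [ 0.49659269 -0.10169847  0.045     ]
S [274.50446429 305.4546131 ] [   9    8   59   36 1344]
bottle [0.722 0.033 0.04 ]
petri [ 0.712 -0.088  0.04 ]
beaker [ 0.404 -0.009  0.04 ]
socket [ 0.495 -0.102  0.04 ]
box [0.66790393 0.40869322 0.05      ] [0.77849001 0.17883446 0.05      ] column (array([0.76043016, 0.18949353, 0.30943343]), [np.float64(0.003170980376858109), np.float64(0.0031709803768579393)])
```

View pics/c1.png

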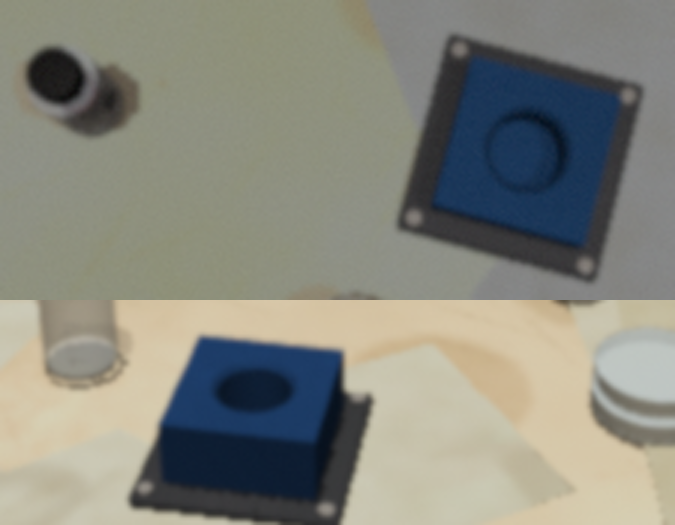

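```bash
cat >> h.py <<'E'
from scipy.spatial.transform import Rotation as Ro
def go(x,y,z):
    "rows shift (units of 0.25 m) to bring grasp point to x,y,z"
    s=env.sense();R=Ro.from_quat(s["eef_rot"],scalar_first=True).as_matrix()
    g=np.array(s["tcp_pos"])+.164*R[:,2];d=np.array([x,y,z])-g
    print("grasp",g.round(4),"tilt",R[:,2].round(4),"x",R[:,0].round(3),"rows",(R.T@d/.25).round(4),"t",s["time_s"],"F",np.round(s["wrist_force"],2),"w",round(s["width"],4))
E
python3 -c "
from h import *
go(.530,.129,.20)
f=env.grab_frame('side');print(onz(f,274.5,305,.045))"
```

```text
grasp [0.2517 0.5989 0.2401] tilt [-4.0e-04 -1.1e-03 -1.0e+00] x [-0.922  0.387 -0.   ] rows [-1.7543 -1.3017  0.162 ] t 0.2 F [ 0.37 -0.24 -0.15] w 0.9986
[ 0.49482926 -0.10559172  0.045     ]
```

```bash
python3 -m inch '[[-0.9,-0.65,0,0],[-0.9,-0.65,0,0],[-0.9,-0.65,0,0],[-0.9,-0.65,0,0],[-0.9,-0.65,0,0],[-0.9,-0.65,0,0],[-0.9,-0.65,0,0],[-0.9,-0.65,0,0]]' 1 && python3 -m inch '[[-0.85,-0.65,0.16,0],[-0.85,-0.65,0.16,0],[-0.85,-0.65,0.16,0],[-0.85,-0.65,0.16,0],[-0.85,-0.65,0.16,0],[-0.85,-0.65,0.16,0],[-0.85,-0.65,0.16,0],[-0.85,-0.65,0.16,0],[-0.85,-0.65,0.16,0],[-0.85,-0.65,0.16,0]]' && python3 - <<'E'
from h import *
go(.530,.129,.084)
cv2.imwrite("pics/s2.png",cv2.resize(env.grab_frame("side")["pixels"][80:380,150:550],None,fx=2,fy=2))
E
```

```text
time_s: 0.92
tcp_pos: [0.4008, 0.3556, 0.4051]
eef_rot: [0.001, 0.203, 0.979, -0.001]
wrist_force: [0.5, -1.0, 0.4]
width: 1.001
time_s: 1.75
tcp_pos: [0.5289, 0.1316, 0.3647]
eef_rot: [-0.0, 0.197, 0.98, 0.0]
wrist_force: [-0.2, -0.0, -0.0]
width: 0.999
grasp [0.5288 0.1318 0.2007] tilt [-4.e-04  1.e-03 -1.e+00] x [-0.923  0.386  0.001] rows [-0.009  -0.0088  0.467 ] t 1.75 F [-0.22 -0.04 -0.02] w 0.9987
```

View pics/s2.png

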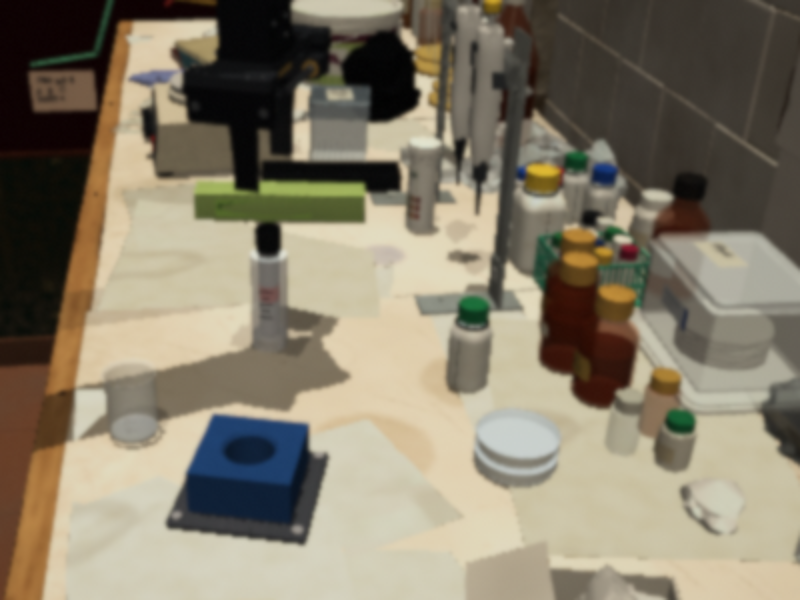

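Picture 4: the open jaws (crop x≈245 and 283) straddle the knob column (268, 235). Descend and grip.

```bash
python3 -m inch '[[-0.01,-0.01,0.1,0],[-0.01,-0.01,0.2,0],[-0.01,-0.01,0.28,0],[-0.01,-0.01,0.35,0],[-0.01,-0.01,0.41,0],[-0.01,-0.01,0.45,0],[-0.01,-0.01,0.465,0],[-0.01,-0.01,0.465,0],[-0.01,-0.01,0.465,0]]' && python3 -m inch '[[0,0,0,0],[0,0,0,0],[0,0,0,0],[0,0,0,0],[0,0,0,0],[0,0,0,0],[0,0,0,0],[0,0,0,0],[0,0,0,0],[0,0,0,0],[0,0,0,0],[0,0,0,0],[0,0,0,0],[0,0,0,0]]' 0.2 25 && python3 -c "
from h import *
go(.530,.129,.20)"
```

```text
time_s: 2.55
tcp_pos: [0.5308, 0.1276, 0.2492]
eef_rot: [0.0, 0.197, 0.98, 0.0]
wrist_force: [0.0, 0.2, -0.4]
width: 0.996
time_s: 3.72
tcp_pos: [0.5307, 0.1271, 0.2486]
eef_rot: [0.0, 0.198, 0.98, 0.0]
wrist_force: [0.3, -0.0, 0.2]
width: 0.404
grasp [0.5308 0.1272 0.0846] tilt [ 4.e-04  4.e-04 -1.e+00] x [-0.922  0.387 -0.   ] rows [ 0.0055  0.0058 -0.4616] t 3.7167 F [ 0.32 -0.02  0.18] w 0.4042
```

```bash
python3 -m inch '[[0,0,-0.06,0],[0,0,-0.14,0],[0,0,-0.24,0],[0,0,-0.3,0],[0,0,-0.32,0],[-0.01,-0.05,-0.32,0],[-0.04,-0.15,-0.32,0],[-0.07,-0.27,-0.32,0],[-0.1,-0.4,-0.32,0],[-0.13,-0.53,-0.32,0],[-0.16,-0.66,-0.32,0],[-0.19,-0.77,-0.32,0],[-0.215,-0.85,-0.32,0],[-0.228,-0.9,-0.32,0],[-0.228,-0.905,-0.32,0],[-0.228,-0.905,-0.32,0],[-0.228,-0.905,-0.32,0]]' && python3 - <<'E'
from h import *
go(.496,-.1035,.165)
S=env.grab_frame("side");T=env.grab_frame("top")
cv2.imwrite("pics/c3.png",np.vstack([cv2.resize(S["pixels"][180:360,200:360],None,fx=3,fy=3,interpolation=2),])) if 0 else None
a=cv2.resize(S["pixels"][170:350,200:333],None,fx=3,fy=3,interpolation=2);b=cv2.resize(T["pixels"][200:380,290:423],None,fx=3,fy=3,interpolation=2)
cv2.imwrite("pics/c3.png",np.hstack([a,b]))
E
```

```text
time_s: 5.13
tcp_pos: [0.495, -0.1029, 0.3274]
eef_rot: [-0.001, 0.197, 0.98, 0.0]
wrist_force: [0.5, 0.7, -4.1]
width: 0.4
grasp [ 0.4947 -0.1028  0.1634] tilt [-2.1e-03  8.0e-04 -1.0e+00] x [-0.922  0.387  0.002] rows [-0.0059 -0.0005 -0.0065] t 5.1333 F [ 0.5   0.7  -4.06] w 0.4004
```

View pics/c3.png

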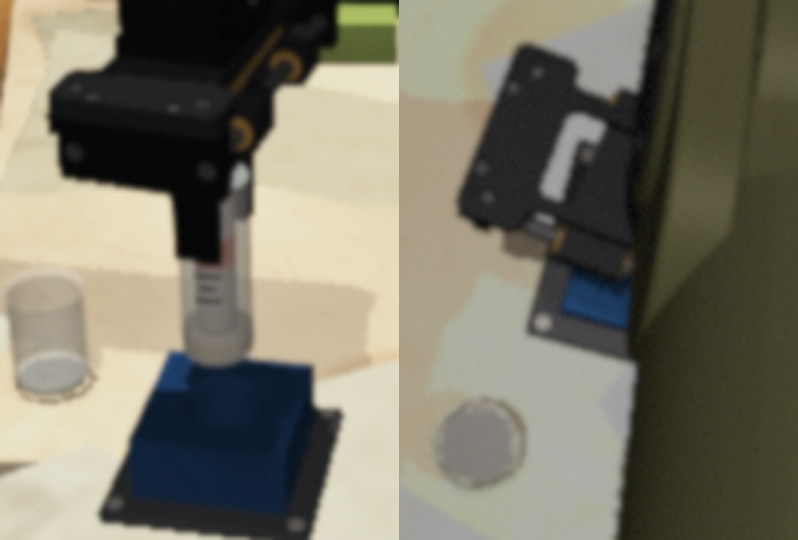

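```bash
python3 - <<'E'
from h import *
S=env.grab_frame("side");T=env.grab_frame("top")
def pj(f,X):
    P=f["pose"];K=f["camera_matrix"];c=P[:3,:3].T@(np.array(X)-P[:3,3]);return (K[0,2]+K[0,0]*c[0]/-c[2],K[1,2]-K[1,1]*c[1]/-c[2])
s=env.sense();print(np.round(s["tcp_pos"],4))
print("foot",pj(S,(.4947,-.1028,.079)),"seen 272.7; socket",pj(S,(.4966,-.1017,.045)),"seen 274.6,305")
print("knob0",pj(T,(.5308,.1272,.128)),pj(T,(.5308,.1272,.104)),"seen top 218.4,260.1 ; side",pj(S,(.5308,.1272,.116)),"seen 283.7,198.8")
T0=cv2.imread("pics/top0.png")
g=cv2.cvtColor(T0,6)[258:316,345:407];g=cv2.resize(g,None,fx=6,fy=6,interpolation=2)
print("socket px in T",pj(T,(.4966,-.1017,.045)))
c=cv2.HoughCircles(g,cv2.HOUGH_GRADIENT,1,100,param1=60,param2=15,minRadius=60,maxRadius=110)
print([(x/6+345,y/6+258,r/6) for x,y,r in c[0]] if c is not None else None)
m=(T0.min(2)>120)[235:335,325:425].astype(np.uint8)
n,_,st,cc=cv2.connectedComponentsWithStats(m);print([(np.round(q+[325,235],1).tolist(),int(a[4])) for q,a in zip(cc,st) if 4<a[4]<60])
E
```

```text
[ 0.4957 -0.1025  0.3282]
foot (np.float64(273.7085363603933), np.float64(285.87129572566676)) seen 272.7; socket (np.float64(275.4794152508375), np.float64(303.4238397373997)) seen 274.6,305
knob0 (np.float64(218.37441813865598), np.float64(259.42726061858025)) (np.float64(221.14483820260264), np.float64(261.63831117402833)) seen top 218.4,260.1 ; side (np.float64(284.7425425479354), np.float64(199.5328011826485)) seen 283.7,198.8
socket px in T (np.float64(375.3618073258848), np.float64(284.853654503916))
None
[]
```

```bash
python3 -m inch '[[-0.005,-0.002,0.03,0],[-0.005,-0.002,0.06,0],[-0.005,-0.002,0.09,0],[-0.005,-0.002,0.11,0],[-0.005,-0.002,0.115,0],[-0.005,-0.002,0.115,0],[-0.005,-0.002,0.115,0]]' && python3 - <<'E'
from h import *
go(.4966,-.1035,.135)
S=env.grab_frame("side")
I=S["pixels"];cv2.imwrite("pics/c4.png",cv2.resize(I[240:350,220:330],None,fx=5,fy=5,interpolation=2))
S0=cv2.imread("pics/side0.png").astype(int)
m=((S0[...,0]>S0[...,2]+40)&(S0[...,0]>75)).astype(np.uint8);m[:280]=0;m[350:]=0;m[:,:235]=0;m[:,320:]=0
m=cv2.morphologyEx(m,cv2.MORPH_CLOSE,np.ones((15,15)))
k=max(cv2.findContours(m,0,1)[0],key=cv2.contourArea)
q=cv2.approxPolyDP(cv2.convexHull(k),4,True)[:,0];print(q.tolist())
W=np.array([onz(S,*x,.045) for x in q]);print(W.round(4).tolist(),W.mean(0))
E
```

```text
time_s: 5.92
tcp_pos: [0.4965, -0.1048, 0.2997]
eef_rot: [-0.0, 0.198, 0.98, -0.0]
wrist_force: [0.0, -0.1, -3.7]
width: 0.403
grasp [ 0.4965 -0.1048  0.1357] tilt [-0.e+00 -1.e-04 -1.e+00] x [-0.922  0.388  0.   ] rows [0.0018 0.0049 0.0028] t 5.9167 F [ 0.01 -0.06 -3.67] w 0.4027
[[244, 315], [257, 288], [302, 293], [294, 321]]
[[0.4477, -0.1252, 0.045], [0.4695, -0.0564, 0.045], [0.5407, -0.0787, 0.045], [0.521, -0.1483, 0.045]] [ 0.49473856 -0.10216073  0.045     ]
```

View pics/c4.png

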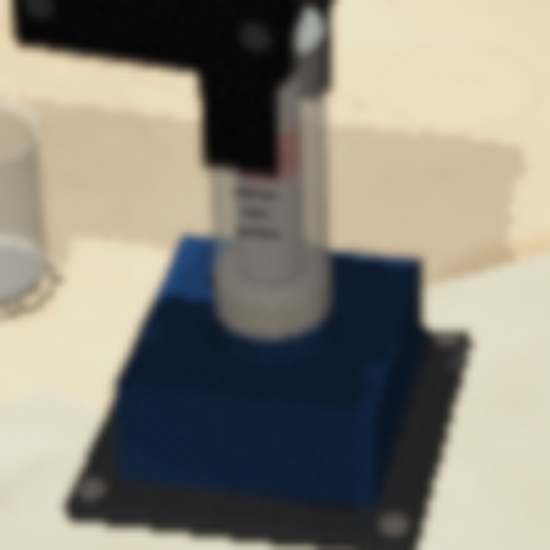

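Picture 5/6: foot ellipse centred near u=274.4, directly over the socket (274.6), about 1 px low in v. So a small +y correction, then lower.

```bash
python3 -m inch '[[0.002,0.005,0,0],[0.003,0.0075,0,0],[0.003,0.0075,0.01,0],[0.003,0.0075,0.02,0],[0.003,0.0075,0.03,0],[0.003,0.0075,0.04,0],[0.003,0.0075,0.05,0],[0.003,0.0075,0.06,0],[0.003,0.0075,0.07,0],[0.003,0.0075,0.07,0],[0.003,0.0075,0.07,0]]' && python3 -c "
from h import *
go(.4966,-.1028,.0946)"
```

```text
time_s: 6.88
tcp_pos: [0.4965, -0.1027, 0.2821]
eef_rot: [-0.0, 0.198, 0.98, -0.0]
wrist_force: [0.7, -0.3, -4.0]
width: 0.405
grasp [ 0.4964 -0.1027  0.1181] tilt [-3.e-04 -0.e+00 -1.e+00] x [-0.922  0.387  0.   ] rows [-0.0009  0.0001  0.0939] t 6.8833 F [ 0.71 -0.31 -4.01] w 0.4053
```

```bash
python3 -m inch '[[0,0,0.01,0],[0,0,0.02,0],[0,0,0.03,0],[0,0,0.04,0],[0,0,0.05,0],[0,0,0.06,0],[0,0,0.07,0],[0,0,0.08,0],[0,0,0.085,0],[0,0,0.09,0],[0,0,0.09,0],[0,0,0.09,0]]' && python3 -c "
from h import *
go(.4966,-.1028,.0946)"
```

```text
time_s: 7.88
tcp_pos: [0.4965, -0.1027, 0.2598]
eef_rot: [0.0, 0.198, 0.98, 0.0]
wrist_force: [-0.1, 0.2, -3.5]
width: 0.405
grasp [ 0.4965 -0.1027  0.0958] tilt [ 1.e-04  0.e+00 -1.e+00] x [-0.922  0.387 -0.   ] rows [-0.0003 -0.0001  0.0046] t 7.8833 F [-0.07  0.16 -3.54] w 0.4053
```

```bash
python3 -m inch '[[0,0,0.002,0],[0,0,0.004,0],[0,0,0.006,0],[0,0,0.008,0],[0,0,0.008,0],[0,0,0.008,0]]' && python3 -m inch '[[0,0,0,0],[0,0,0,0],[0,0,0,0],[0,0,0,0],[0,0,0,0],[0,0,0,0],[0,0,0,0],[0,0,0,0],[0,0,0,0],[0,0,0,0],[0,0,0,0],[0,0,0,0]]' 1 && python3 -c "
from h import *
go(.4966,-.1028,.1315)"
```

```text
time_s: 8.38
tcp_pos: [0.4969, -0.1028, 0.2585]
eef_rot: [0.001, 0.198, 0.98, 0.0]
wrist_force: [-2.3, 1.0, 4.9]
width: 0.404
time_s: 9.38
tcp_pos: [0.4965, -0.1027, 0.2578]
eef_rot: [0.0, 0.198, 0.98, 0.0]
wrist_force: [-0.2, -0.0, -1.4]
width: 0.993
grasp [ 0.4965 -0.1027  0.0938] tilt [ 1.e-04  1.e-04 -1.e+00] x [-0.922  0.387 -0.   ] rows [-0.0005 -0.0002 -0.151 ] t 9.3833 F [-0.18 -0.04 -1.39] w 0.9926
```

```bash
python3 -m inch '[[0,0,-0.03,0],[0,0,-0.07,0],[0,0,-0.11,0],[0,0,-0.14,0],[0,0,-0.151,0],[0,0,-0.151,0],[0,0,-0.151,0],[0,0,-0.151,0]]' && python3 - <<'E'
from h import *
go(.4966,-.1028,.1315)
S=env.grab_frame("side");cv2.imwrite("pics/c5.png",cv2.resize(S["pixels"][210:350,215:335],None,fx=4,fy=4,interpolation=2))
E
```

```text
time_s: 10.05
tcp_pos: [0.4963, -0.1026, 0.2952]
eef_rot: [-0.0, 0.198, 0.98, 0.0]
wrist_force: [-0.2, 0.4, -0.4]
width: 0.999
grasp [ 0.4962 -0.1026  0.1312] tilt [-5.e-04  2.e-04 -1.e+00] x [-0.922  0.387  0.001] rows [-0.0017 -0.0001 -0.0011] t 10.05 F [-0.16  0.42 -0.4 ] w 0.9989
```

View pics/c5.png

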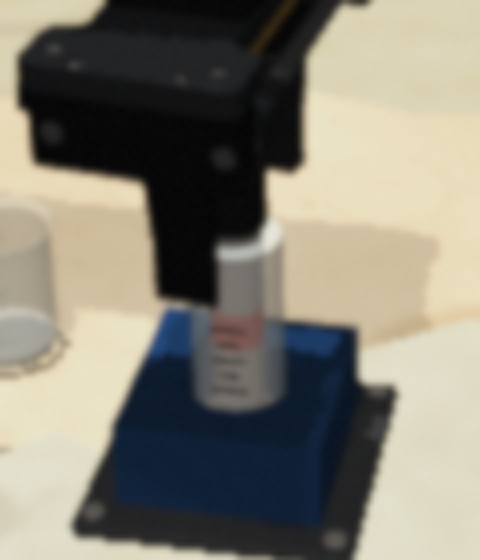

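Picture 7: barrel stands home in the socket (crop (240,400)), upright, knob still between the open fingers. Close on the knob.

```bash
python3 -m inch '[[0,0,0,0],[0,0,0,0],[0,0,0,0],[0,0,0,0],[0,0,0,0],[0,0,0,0],[0,0,0,0],[0,0,0,0],[0,0,0,0],[0,0,0,0],[0,0,0,0],[0,0,0,0],[0,0,0,0],[0,0,0,0]]' 0.15 20 && python3 -c "
from h import *
go(.4966,-.1028,.1712)"
```

```text
time_s: 11.27
tcp_pos: [0.4966, -0.1026, 0.2955]
eef_rot: [0.0, 0.198, 0.98, 0.0]
wrist_force: [0.8, 0.5, -0.4]
width: 0.293
grasp [ 0.4966 -0.1026  0.1315] tilt [ 2.e-04  2.e-04 -1.e+00] x [-0.922  0.387 -0.   ] rows [-0.0004 -0.0008 -0.1586] t 11.2667 F [ 0.77  0.53 -0.38] w 0.2929
```

Gripped on the knob (0.293·87 ≈ 25.5 mm). Draw up 40 mm (−0.16) slowly, in two steps.

```bash
python3 -m inch '[[0,0,-0.005,0],[0,0,-0.01,0],[0,0,-0.015,0],[0,0,-0.02,0],[0,0,-0.025,0],[0,0,-0.03,0],[0,0,-0.035,0],[0,0,-0.04,0],[0,0,-0.04,0],[0,0,-0.04,0]]' && python3 -m inch '[[0,0,-0.01,0],[0,0,-0.02,0],[0,0,-0.03,0],[0,0,-0.04,0],[0,0,-0.05,0],[0,0,-0.06,0],[0,0,-0.07,0],[0,0,-0.08,0],[0,0,-0.09,0],[0,0,-0.1,0],[0,0,-0.11,0],[0,0,-0.115,0],[0,0,-0.12,0],[0,0,-0.12,0],[0,0,-0.12,0],[0,0,-0.12,0]]' && python3 - <<'E'
from h import *
go(.4966,-.1026,.1715)
S=env.grab_frame("side");cv2.imwrite("pics/c6.png",cv2.resize(S["pixels"][210:330,225:325],None,fx=5,fy=5,interpolation=2))
E
```

```text
time_s: 12.1
tcp_pos: [0.4966, -0.1027, 0.3056]
eef_rot: [0.0, 0.198, 0.98, 0.0]
wrist_force: [-0.6, 1.0, -0.9]
width: 0.292
time_s: 13.43
tcp_pos: [0.4965, -0.1027, 0.3354]
eef_rot: [-0.0, 0.198, 0.98, 0.0]
wrist_force: [-0.1, 0.9, -0.5]
width: 0.293
grasp [ 0.4964 -0.1027  0.1714] tilt [-1.e-04  1.e-04 -1.e+00] x [-0.922  0.387  0.   ] rows [-0.0005  0.0006 -0.0004] t 13.4333 F [-0.11  0.86 -0.45] w 0.2927
```

View pics/c6.png

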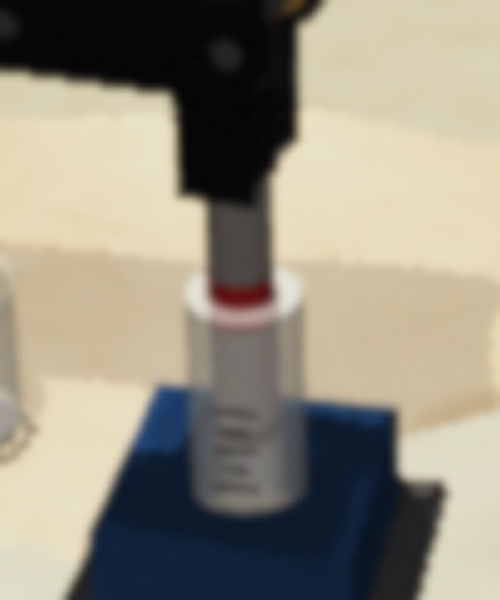

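Picture 8: barrel still home (lower edge row ≈312, as before), red band half above and half below the rim (crop (240,305)). One numeric check of the band against the rim.

```bash
python3 - <<'E'
from h import *
S=env.grab_frame("side");p=S["pixels"].astype(int);P=S["pose"];K=S["camera_matrix"]
r=(p[...,2]-p[...,:2].max(2))[255:285,271:276].mean(1);print([(255+i,int(x)) for i,x in enumerate(r)])
d=P[:2,3]-[.4966,-.1027];d/=np.linalg.norm(d)
for z in(.118,.110,.102):
    X=np.r_[np.array([.4966,-.1027])+.010*d,z];c=P[:3,:3].T@(X-P[:3,3]);print(z,K[1,2]+K[1,1]*c[1]/c[2])
g=p.sum(2)
print("rim left col profile",[(255+i,int(x)) for i,x in enumerate(g[255:285,264:266].mean(1))])
s=env.sense();print(s["time_s"],np.round(s["wrist_force"],2),np.round(s["tcp_pos"],4),np.abs(s["dq"]).max())
E
```

```text
[(255, 2), (256, 2), (257, 3), (258, 2), (259, 3), (260, 3), (261, 3), (262, 3), (263, 3), (264, 3), (265, 5), (266, 16), (267, 40), (268, 66), (269, 77), (270, 68), (271, 50), (272, 37), (273, 30), (274, 29), (275, 28), (276, 20), (277, 9), (278, 5), (279, 4), (280, 4), (281, 4), (282, 3), (283, 4), (284, 4)]
0.118 267.6572686655285
0.11 272.2368952038963
0.102 276.767725577617
rim left col profile [(255, 596), (256, 597), (257, 600), (258, 599), (259, 598), (260, 597), (261, 593), (262, 575), (263, 552), (264, 567), (265, 603), (266, 621), (267, 626), (268, 627), (269, 634), (270, 641), (271, 631), (272, 586), (273, 507), (274, 444), (275, 423), (276, 423), (277, 423), (278, 424), (279, 424), (280, 422), (281, 425), (282, 423), (283, 424), (284, 423)]
13.5333 [ 2.28  0.88 -0.74] [ 0.4965 -0.1027  0.3354] 0.0012297983369637616
```

```bash
python3 -c "
from bench import env
print(env.hand_in())"
```

```text
the job is handed in; nothing more can be done
None
```

The syringe stands in the blue stand's socket. I then gripped the knob and drew the plunger up 39.9 mm, and the gripper was still holding it there when I handed in at about 13.5 s.

- **Band level:** the red band's edges measured at pixel rows 267.0 and 276.3. Predicted rows for the band centred on the rim were 267.7 and 276.8, so it agrees to about 1 mm.
- **Barrel:** its lower edge was in the same place in the side view before and after the draw, and the vertical force stayed near plunger weight. It was not lifted.
- **Gripper:** the fingertips were about 3 mm above the rim when I closed on the knob, and well clear of it afterwards. The arm was still at the end.
- **Sideways force:** the last reading showed 2.3 N, against about 1 N at most earlier in the draw. I took it as noise and did not look further.
- **Stand position:** the cameras disagreed by up to about 4 mm in y. I settled it with a close look before lowering, and the barrel went in with under 1 N of sideways force until it reached the floor.
- **Other objects:** I did not measure the bottle, beaker and petri dish again at the end. My planned path kept clear of them.

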